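# Pack the cobble sample tray

## Task

Pack the lab's blue sample tray with the four sound charcoal cobbles from the cork mat: set each one down gently, upright and fully into the foam cut-out that matches its outline (long, short oval, large round, small round), without dropping it. Leave the red cobble and the one with the broken end standing where they are on the mat.

Things in the scene. Friction and masses are not known exactly. Their poses are not given: they have to be found in the camera images.
- long_stone_mid (a point): Sound charcoal-grey concrete cobble with upright sides and a slightly paler speckled top: long slim oval cobble, 104 mm long, 50 mm wide, 70 mm high, about 0.65 kg, standing loose and upright on the tan cork mat. This point is its centre, half-way up (35 mm above its underside); z up, x axis along its length.
- oval_stone_mid (a point): Sound charcoal-grey concrete cobble with upright sides and a slightly paler speckled top: short broad oval cobble, 82 mm long, 58 mm wide, 70 mm high, about 0.56 kg, standing loose and upright on the tan cork mat. This point is its centre, half-way up (35 mm above its underside); z up, x axis along its length.
- round_stone_mid (a point): Sound charcoal-grey concrete cobble with upright sides and a slightly paler speckled top: large round cobble, 60 mm across, 70 mm high, about 0.4 kg, standing loose and upright on the tan cork mat. This point is its centre, half-way up (35 mm above its underside); z up, it is round, so its yaw is arbitrary.
- small_stone_mid (a point): Sound charcoal-grey concrete cobble with upright sides and a slightly paler speckled top: small round cobble, 44 mm across, 70 mm high, about 0.21 kg, standing loose and upright on the tan cork mat. This point is its centre, half-way up (35 mm above its underside); z up, it is round, so its yaw is arbitrary.
- red_stone_mid (a point): Look-alike: a brick-red round cobble, 60 mm across, 70 mm high, loose on the tan mat among the others, to be left there. The point is its centre, 35 mm above its underside.
- broken_stone_mid (a point): Look-alike: a charcoal-grey cobble, 82 mm long and 58 mm wide like the short oval one, 70 mm high, but the upper part of its +x end is broken off, showing a sloping pale fracture; loose on the tan mat among the others, to be left there. The point is 35 mm above its underside, in the middle of its length; x axis along its length towards the break.
- long_nest_floor (a point): Cut-out for the long slim oval cobble: 124 mm by 70 mm with round ends (10 mm larger all round than it), 10 mm deep, yellow floor, in one of four grey foam inserts (146 x 100 mm, all lying alike) filling the fixed blue tray two by two in any arrangement. Point: middle of that floor, 12 mm above the table; foam top 10 mm, tray rim 12 mm higher. z up, x along the cut-out's length.
- oval_nest_floor (a point): Cut-out for the short broad oval cobble: 102 mm by 78 mm with round ends (10 mm larger all round than it), 10 mm deep, yellow floor, in one of four grey foam inserts (146 x 100 mm, all lying alike) filling the fixed blue tray two by two in any arrangement. Point: middle of that floor, 12 mm above the table; foam top 10 mm, tray rim 12 mm higher. z up, x along the cut-out's length.
- round_nest_floor (a point): Cut-out for the large round cobble: 80 mm across, round (10 mm larger all round than it), 10 mm deep, yellow floor, in one of four grey foam inserts (146 x 100 mm, all lying alike) filling the fixed blue tray two by two in any arrangement. Point: middle of that floor, 12 mm above the table; foam top 10 mm, tray rim 12 mm higher. z up, x along the insert's length.
- small_nest_floor (a point): Cut-out for the small round cobble: 64 mm across, round (10 mm larger all round than it), 10 mm deep, yellow floor, in one of four grey foam inserts (146 x 100 mm, all lying alike) filling the fixed blue tray two by two in any arrangement. Point: middle of that floor, 12 mm above the table; foam top 10 mm, tray rim 12 mm higher. z up, x along the insert's length.
There are look-alikes about, which are no part of the job. What is shaped like the part that bears round_stone_mid but green is not meant. Leave any green look-alike of the part that bears oval_stone_mid alone.

How it is judged (in metres and radians):
At the end, for the whole second after the job is handed in: Each sound charcoal cobble stands at rest, upright (0.1 rad), on the floor of its own cut-out (centre within 12 mm sideways, 30-39 mm above that floor; long and oval along it within 0.3 rad); the red and broken cobbles are within 25 mm of their starts (horizontal distance between long_stone_mid and long_nest_floor below 0.012 m and z of long_stone_mid in the frame of long_nest_floor between 0.03 and 0.039 m and angle between each of long_stone_mid, oval_stone_mid, round_stone_mid, small_stone_mid's own z axis and vertical below 0.1 rad and linear speed of each of long_stone, oval_stone, round_stone, small_stone below 0.02 m/s and angular speed of each of long_stone, oval_stone, round_stone, small_stone below 0.2 rad/s and angle between the x axis of long_stone_mid and the x axis of long_nest_floor, either way round below 0.3 rad and horizontal distance between oval_stone_mid and oval_nest_floor below 0.012 m and z of oval_stone_mid in the frame of oval_nest_floor between 0.03 and 0.039 m and angle between the x axis of oval_stone_mid and the x axis of oval_nest_floor, either way round below 0.3 rad and horizontal distance between round_stone_mid and round_nest_floor below 0.012 m and z of round_stone_mid in the frame of round_nest_floor between 0.03 and 0.039 m and horizontal distance between small_stone_mid and small_nest_floor below 0.012 m and z of small_stone_mid in the frame of small_nest_floor between 0.03 and 0.039 m and distance of each of red_stone_mid, broken_stone_mid from where it was at the start of the episode below 0.025 m); the robot touches nothing.
It fails at once if a charcoal cobble to be packed is dropped (falls freely from more than about 25 mm) or thrown ((contact force between long_stone and the fingers below 0.3 N and linear speed of long_stone above 0.7 m/s) or (contact force between oval_stone and the fingers below 0.3 N and linear speed of oval_stone above 0.7 m/s) or (contact force between round_stone and the fingers below 0.3 N and linear speed of round_stone above 0.7 m/s) or (contact force between small_stone and the fingers below 0.3 N and linear speed of small_stone above 0.7 m/s)).
It fails at once if the red look-alike cobble is shifted by more than 25 mm or lifted (distance of red_stone_mid from where it was at the start of the episode above 0.025 m).
It fails at once if the broken look-alike cobble is shifted by more than 25 mm or lifted (distance of broken_stone_mid from where it was at the start of the episode above 0.025 m).
It also fails if it takes over 112 s, if anything falls off the work surface, if the arm or the gripper's body presses on something with over 40 N, if the wrist force passes 120 N, or if a joint passes its speed limit or range.

## Robot

A 6-joint arm with a two-finger parallel gripper is mounted at the origin on the work surface. World frame = base frame: x ahead of the robot, y to its left, z up, the work surface at z = 0. Lengths are in m, angles in degrees, forces in N, time in s.
With the tool pointing down it reaches from about 0.375 to 0.925 m from the base axis. Payload 5.7 kg.
Tool frame: the origin (TCP) lies midway between the tips of the shut fingers; the grasp point (between the pads) lies 19 mm behind it; z points along the fingers, y is the line along which they close (so a half turn about z gives the same grasp; the last joint's range is limited). The gripper opens to 85 mm and grips with 20 to 120 N. Pads are 22 mm wide; open, the fingers measure 114 mm over their backs; the gripper's body (76 mm by 85 mm) begins 54 mm behind the grasp point. The pads swing forward as they close: fully open they stand 13 mm farther back than shut.
Start: joints at [-77.584, 20.558, 86.54, -0, 72.909, -6.595], TCP at [0.195, -0.567, 0.231] pointing down, gripper open.
Joint ranges: [-170.27, 170.27], [-57.76, 135], [12.27, 136.19], [-55.21, 235.2], [11.17, 155.16], [-170.74, 170.74]. Speed limits (degrees/s): [136.94, 136.94, 180, 180, 180, 180].

## Interface

Orientations are given as [roll, pitch, yaw] about the fixed x, y, z axes, in that order (R = Rz(yaw) Ry(pitch) Rx(roll)).
In Python, from rig import readout, read_camera, camera_info, hand_in gives the robot as it stands. The module is installed in compiled form; this text tells all that it offers.
- The arm moves only by the tool apply_moves, never from a script. Its argument "plan" is a list of rows, each an object of numbers: "dx", "dy", "dz": the shift along the tool's x, y, z in m; "rx", "ry", "rz": the turn, a rotation vector about the tool's x, y, z in degrees; "claw": the closure in counts, from 0 (fully open) to 255 (shut). A call has 1 to 20 rows; each row shifts and turns the commanded pose from where the row before left it, along the tool's axes as they then stand; what a row does not reach is not made up. A row lasts 1/12 s, in which the tool goes at most 41.7 mm and 7.16 degrees, less where a joint would pass 70% of its speed; a pose out of reach is approached as far as the arm can. A call is refused whole if a number of a shift passes 0.0417 or a number of a turn 7.16, either way. A call with a gripper value outside its range is refused whole. The fingers move at their own pace and stop on an object; "newtons" is the grip in N (left out, the last holds). Time passes only in rows, so rows that do not move let the fingers close. It gives the time, the measured TCP pose, the force, the opening and the grip force at its end, in the units of the state.
- readout.state(): the state, without advancing time (a new reading comes with each control period).
- read_camera(name): name is "scene" or "top"; returns the picture (384x512x3 uint8, blue, green, red); there is no depth.
- camera_info(name): a dict with "K" (3x3 intrinsics, pixels), "world_from_camera" (4x4, takes a point from camera to world coordinates). Camera axes: x right, y down, z forward; pixel columns grow to the right and rows downward; lengths in m; the calibration is good to about 2 mm. A picture is of the moment at which its call begins. camera_info takes no time and is no camera call.
- hand_in(): hands the job in; it is judged then, once.
The state is a dict: "time": time; "joints": joint angles; "qd": joint speeds; "joint_torque": joint torques, N m; "tool_pos": TCP position; "eef_rot": TCP orientation; "contact_force": force on the tool from outside, world axes, zero at the start; "wrist_torque": the same for the moment, N m; "width": finger opening in m; "grip_force": force on a finger pad.
Only numpy, scipy, OpenCV 4.12 (cv2) and the standard library are available. Lean on these libraries where they do the work, as an engineer would, in place of code of your own. Each camera call takes 0.05 s, during which the arm holds its last target. There are 200 camera calls.

## Working session

There is one attempt and no reset: what is moved stays moved. The work goes in short steps, Python scripts to look and compute and a tool call to move; the robot and the scene stay as the last step left them, time stands still between calls to the robot, and variables do not carry over. Pictures are saved under pics/ and viewed, at most 14 in all, crops included, and the job is handed in when it is done.

Besides the shell and the picture viewer there is one more tool, called after ">>>" as a command line: name --argument value ..., lists and objects as JSON in quotes. apply_moves: Moves the arm, as the interface text tells. Its arguments: {"type":"object","properties":{"plan":{"type":"array","items":{"type":"object","properties":{"dx":{"type":"number"},"dy":{"type":"number"},"dz":{"type":"number"},"rx":{"type":"number"},"ry":{"type":"number"},"rz":{"type":"number"},"claw":{"type":"number"}}}},"newtons":{"type":"number"}},"required":["plan"]}

```bash
mkdir -p pics
python3 - <<'E'
from rig import *
import cv2
for n in ("scene","top"):
    cv2.imwrite(f"pics/{n}0.png",read_camera(n)); c=camera_info(n); print(n,c["K"],c["world_from_camera"])
s=readout.state(); print(s)
E
```

```text
scene [[403.43643058   0.         256.83395351]
 [  0.         403.43643058 186.61045144]
 [  0.           0.           1.        ]] [[ 0.81069406  0.4844826  -0.32871227  0.792562  ]
 [ 0.58544104 -0.66523811  0.4633757  -0.40111454]
 [ 0.00582553 -0.56809758 -0.82294058  0.87666983]
 [ 0.          0.          0.          1.        ]]
top [[372.94425594   0.         252.76915189]
 [  0.         372.94425594 193.71396321]
 [  0.           0.           1.        ]] [[-0.00539747 -0.99655206  0.08279414  0.38236769]
 [-0.99934126  0.00834684  0.03531829  0.04476624]
 [-0.03588758 -0.08254897 -0.99594064  1.04495935]
 [ 0.          0.          0.          1.        ]]
{'time': 0.1, 'joints': array([-7.75847074e+01,  2.05943643e+01,  8.65926101e+01,  5.40826896e-04,
        7.29093006e+01, -6.59433890e+00]), 'qd': array([-0.03674008, -0.16135301, -0.24336781, -0.05261389, -0.01228531,
        0.09550122]), 'joint_torque': array([-1.48405863e-03, -5.28654528e+01, -2.79349512e+01, -1.79411077e-04,
        4.97217203e-03, -4.16362710e-06]), 'tool_pos': array([ 0.19530318, -0.56667398,  0.23053304]), 'eef_rot': array([-1.79904421e+02, -1.15693685e-02,  1.90094624e+01]), 'contact_force': array([-0.42413158, -0.1513842 , -0.32296172]), 'wrist_torque': array([ 0.01890896,  0.05619491, -0.00216199]), 'grip_force': 0.0, 'width': 0.08531277659342613}
```

View pics/top0.png

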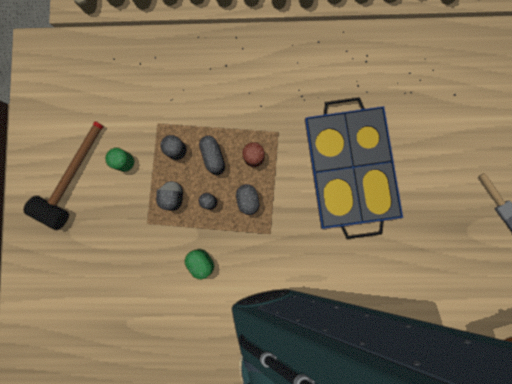

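View pics/scene0.png

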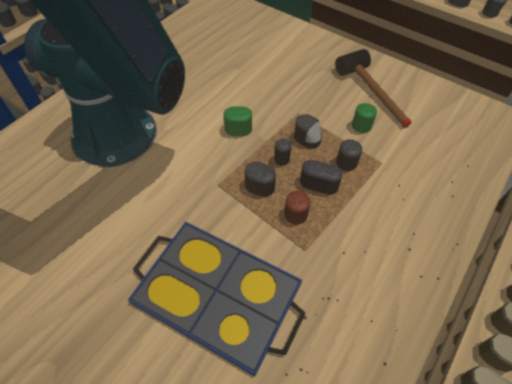

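Candidates in the top view:
- Large round at (173,147), long at (211,154), small at (207,201) and short oval at (248,198).
- Look-alikes: red at (254,154) and broken at (169,196), which shows its pale fracture in the scene view at (312,130). Green ones are at (119,159) and (199,264).
- Nests: round (330,142), small (368,138), oval (338,197), long (377,191).

Next I'll measure these and check them in one crop.

```bash
cat > h.py <<'E'
import numpy as np, cv2
from rig import *
def cast(n,uv,z):
    c=camera_info(n);T=np.array(c["world_from_camera"]);d=T[:3,:3]@np.linalg.solve(np.array(c["K"]),[uv[0],uv[1],1.])
    return (T[:3,3]+d*(z-T[2,3])/d[2])[:2]
def proj(n,p):
    c=camera_info(n);q=np.linalg.inv(c["world_from_camera"])@[*p,1];q=np.array(c["K"])@q[:3];return q[:2]/q[2]
def shape(n,ct,z):
    """pixel contour -> area centroid, rect sizes, long-axis yaw on plane z"""
    w=np.array([cast(n,p[0],z) for p in ct])*1000
    m=cv2.moments(w.astype(np.float32).reshape(-1,1,2)); c=np.array([m['m10'],m['m01']])/m['m00']
    yaw=np.degrees(.5*np.arctan2(2*m['mu11'],m['mu20']-m['mu02']))
    r=cv2.minAreaRect(w.astype(np.float32)); return c.round(1),sorted(np.round(r[1],1)),round(yaw,1),np.round(r[0],1)
def stones(n,img):
    h=cv2.cvtColor(img,cv2.COLOR_BGR2HSV).astype(int)
    b,g,r=[img[...,i].astype(int) for i in range(3)]
    m=((r-b)<22)&(r<135)
    return m.astype(np.uint8)*255
def yellow(img):
    h=cv2.cvtColor(img,cv2.COLOR_BGR2HSV); return cv2.inRange(h,(18,150,120),(35,255,255))
def conts(m,lo=80,hi=4000):
    return [c for c in cv2.findContours(m,cv2.RETR_EXTERNAL,cv2.CHAIN_APPROX_NONE)[0] if lo<cv2.contourArea(c)<hi]
E
python3 - <<'E'
from h import *
vis=[]
for n in ("top","scene"):
    I=cv2.imread(f"pics/{n}0.png"); m=stones(n,I); V=I.copy()
    x0,y0,x1,y1=(140,110,290,250) if n=="top" else (210,90,400,260)
    mm=np.zeros_like(m); mm[y0:y1,x0:x1]=m[y0:y1,x0:x1]
    for c in conts(mm): print(n,"stone",c.mean((0,1)).round(),shape(n,c,.038)); cv2.drawContours(V,[c],0,(0,255,0),1)
    for c in conts(yellow(I),200): print(n,"nest",c.mean((0,1)).round(),shape(n,c,.012)); cv2.drawContours(V,[c],0,(255,0,255),1)
    # mat corners
    hsv=cv2.cvtColor(I,cv2.COLOR_BGR2HSV)
    vis.append(cv2.resize(V[y0:y1,x0:x1],(400,360),interpolation=cv2.INTER_NEAREST))
cv2.imwrite("pics/c1.png",np.hstack(vis))
E
```

```text
top stone [208. 201.] (array([447.1, 203.4]), [np.float64(41.2), np.float64(50.3)], np.float64(65.0), array([447.5, 203.2]))
top stone [247. 199.] (array([451.2,  95. ]), [np.float64(58.5), np.float64(82.6)], np.float64(15.3), array([450.9,  94.9]))
top stone [170. 196.] (array([461.7, 307.5]), [np.float64(71.8), np.float64(76.7)], np.float64(-19.7), array([461.9, 309.4]))
top stone [212. 155.] (array([573.9, 192.4]), [np.float64(53.5), np.float64(113.6)], np.float64(20.7), array([573.5, 192. ]))
top stone [173. 147.] (array([596.7, 299.5]), [np.float64(56.6), np.float64(78.0)], np.float64(49.7), array([596.1, 300.2]))
top nest [338. 197.] (array([ 458. , -153.5]), [np.float64(74.9), np.float64(98.5)], np.float64(8.5), array([ 458.4, -153.2]))
top nest [377. 192.] (array([ 472. , -259.2]), [np.float64(66.5), np.float64(121.3)], np.float64(7.7), array([ 471.8, -259.2]))
top nest [329. 142.] (array([ 610.7, -133.4]), [np.float64(73.7), np.float64(75.0)], np.float64(78.1), array([ 611.4, -133.7]))
top nest [367. 137.] (array([ 624.3, -239.2]), [np.float64(56.6), np.float64(58.1)], np.fl
[... 761 characters left out ...]
(109.1)], np.float64(-50.9), array([279. , 223.4]))
scene stone [364. 118.] (array([564.2, 448.2]), [np.float64(55.0), np.float64(118.8)], np.float64(-75.7), array([564.4, 447.7]))
scene nest [234. 329.] (array([ 620.4, -236.1]), [np.float64(58.9), np.float64(59.3)], np.float64(28.1), array([ 620.7, -236.5]))
scene nest [173. 295.] (array([ 468. , -256.2]), [np.float64(67.5), np.float64(120.0)], np.float64(9.0), array([ 467.7, -256.2]))
scene nest [258. 286.] (array([ 606.6, -130.4]), [np.float64(74.1), np.float64(75.4)], np.float64(28.9), array([ 606.8, -130. ]))
scene nest [200. 256.] (array([ 454. , -150.5]), [np.float64(73.3), np.float64(97.8)], np.float64(10.7), array([ 454.1, -150.6]))
```

View pics/c1.png

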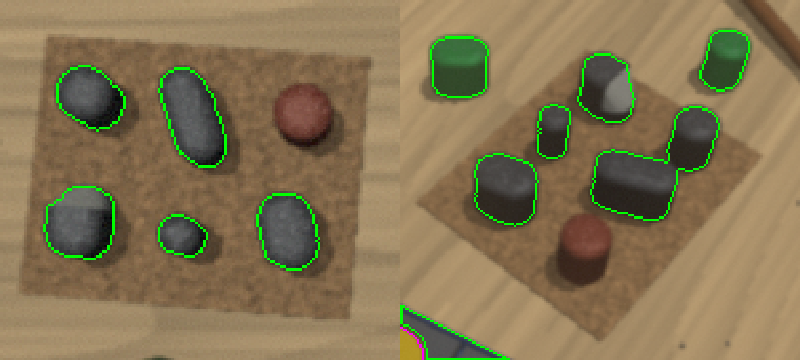

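The crop confirms the four sound stones, and the broken one shows its pale fracture. The measured sizes match the given ones. The two views differ by about 4 mm, so I average them:
- Stones: oval (0.4495,0.096), small (0.446,0.2045), long (0.572,0.193), round (0.595,0.300).
- Nests: yaw about 8°.

Oval goes first.

```bash
cat > go.py <<'E'
# usage: go.py x y z yaw [x y z yaw ...] : tool-frame shift (first, at present yaw) then turn, per leg
import sys,numpy as np
from rig import *
s=readout.state();p=s["tool_pos"];yaw=s["eef_rot"][2]
print(round(s["time"],2),p.round(4),s["eef_rot"].round(1),"w",round(s["width"],4),"g",round(s["grip_force"],1),"F",s["contact_force"].round(1),"j",s["joints"].round(0))
a=list(map(float,sys.argv[1:]))
for i in range(0,len(a),4):
    d=np.array(a[i:i+3])-p;c,sn=np.cos(np.radians(yaw)),np.sin(np.radians(yaw))
    v=np.array([c*d[0]+sn*d[1],sn*d[0]-c*d[1],-d[2]])
    n=int(np.ceil(max(np.linalg.norm(v)/.036,1)))
    print("shift",v.round(4),"= %d x"%n,(v/n).round(4),"then rz",round(yaw-a[i+3],1)); p=np.array(a[i:i+3]);yaw=a[i+3]
E
python3 go.py .45 -.22 .2 15 .4495 .096 .14 15
```

```text
0.1 [ 0.1953 -0.5667  0.2305] [-179.9   -0.    19. ] w 0.0853 g 0.0 F [-0.4 -0.2 -0.3] j [-78.  21.  87.   0.  73.  -7.]
shift [ 0.3537 -0.2448  0.0305] = 12 x [ 0.0295 -0.0204  0.0025] then rz 4.0
shift [ 0.0813 -0.3054  0.06  ] = 9 x [ 0.009  -0.0339  0.0067] then rz 0.0
```

>>> apply_moves --plan '[{"dx":0.0295,"dy":-0.0204,"dz":0.0025},{"dx":0.0295,"dy":-0.0204,"dz":0.0025},{"dx":0.0295,"dy":-0.0204,"dz":0.0025},{"dx":0.0295,"dy":-0.0204,"dz":0.0025},{"dx":0.0295,"dy":-0.0204,"dz":0.0025},{"dx":0.0295,"dy":-0.0204,"dz":0.0025},{"dx":0.0295,"dy":-0.0204,"dz":0.0025},{"dx":0.0295,"dy":-0.0204,"dz":0.0025},{"dx":0.0295,"dy":-0.0204,"dz":0.0025},{"dx":0.0295,"dy":-0.0204,"dz":0.0025},{"dx":0.0295,"dy":-0.0204,"dz":0.0025},{"dx":0.0295,"dy":-0.0204,"dz":0.0025},{"rz":4}]' --newtons 50

```text
$.plan[0]: bad value
```

>>> apply_moves --plan '[{"dx":0.009,"dy":-0.0339,"dz":0.0067},{"dx":0.009,"dy":-0.0339,"dz":0.0067},{"dx":0.009,"dy":-0.0339,"dz":0.0067},{"dx":0.009,"dy":-0.0339,"dz":0.0067},{"dx":0.009,"dy":-0.0339,"dz":0.0067},{"dx":0.009,"dy":-0.0339,"dz":0.0067},{"dx":0.009,"dy":-0.0339,"dz":0.0067},{"dx":0.009,"dy":-0.0339,"dz":0.0067},{"dx":0.009,"dy":-0.0339,"dz":0.0067},{},{},{}]'

```text
$.plan[0]: bad value
```

```bash
python3 go.py .4495 .096 .032 15
python3 - <<'E'
from h import *
a=read_camera("top");b=read_camera("scene")
cv2.imwrite("pics/c2.png",np.hstack([cv2.resize(a[100:280,130:330],(400,360)),cv2.resize(b[60:240,200:400],(400,360))]))
E
```

```text
0.1 [ 0.1953 -0.5667  0.2305] [-179.9   -0.    19. ] w 0.0853 g 0.0 F [-0.4 -0.2 -0.3] j [-78.  21.  87.   0.  73.  -7.]
shift [ 0.4562 -0.5437  0.1985] = 21 x [ 0.0217 -0.0259  0.0095] then rz 4.0
```

View pics/c2.png

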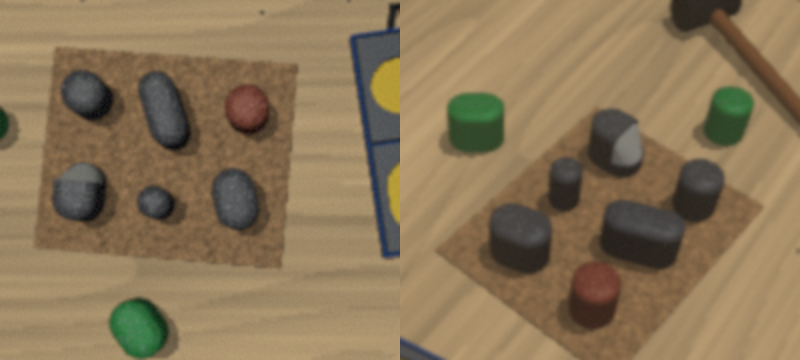

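The calls were refused and nothing moved. All seven fields are probably needed in each row, so I'll try one full row.

>>> apply_moves --plan '[{"dx":0.0295,"dy":-0.0204,"dz":0.0025,"rx":0,"ry":0,"rz":0,"claw":0}]' --newtons 50

```text
time: 0.28
tool_pos: [0.2145, -0.5433, 0.2291]
eef_rot: [179.7, 0.2, 18.8]
contact_force: [1.7, -0.8, 0.4]
width: 0.0855
grip_force: 0.0
```

>>> apply_moves --plan '[{"dx":0.0295,"dy":-0.0204,"dz":0.0025,"rx":0,"ry":0,"rz":0,"claw":0},{"dx":0.0295,"dy":-0.0204,"dz":0.0025,"rx":0,"ry":0,"rz":0,"claw":0},{"dx":0.0295,"dy":-0.0204,"dz":0.0025,"rx":0,"ry":0,"rz":0,"claw":0},{"dx":0.0295,"dy":-0.0204,"dz":0.0025,"rx":0,"ry":0,"rz":0,"claw":0},{"dx":0.0295,"dy":-0.0204,"dz":0.0025,"rx":0,"ry":0,"rz":0,"claw":0},{"dx":0.0295,"dy":-0.0204,"dz":0.0025,"rx":0,"ry":0,"rz":0,"claw":0},{"dx":0.0295,"dy":-0.0204,"dz":0.0025,"rx":0,"ry":0,"rz":0,"claw":0},{"dx":0.0295,"dy":-0.0204,"dz":0.0025,"rx":0,"ry":0,"rz":0,"claw":0},{"dx":0.0295,"dy":-0.0204,"dz":0.0025,"rx":0,"ry":0,"rz":0,"claw":0},{"dx":0.0295,"dy":-0.0204,"dz":0.0025,"rx":0,"ry":0,"rz":0,"claw":0},{"dx":0.0295,"dy":-0.0204,"dz":0.0025,"rx":0,"ry":0,"rz":0,"claw":0},{"dx":0,"dy":0,"dz":0,"rx":0,"ry":0,"rz":4,"claw":0},{"dx":0,"dy":0,"dz":0,"rx":0,"ry":0,"rz":0,"claw":0}]'

```text
time: 1.37
tool_pos: [0.4511, -0.2186, 0.201]
eef_rot: [-180.0, 0.0, 15.1]
contact_force: [-1.2, -0.3, 0.3]
width: 0.0856
grip_force: 0.0
```

>>> apply_moves --plan '[{"dx":0.009,"dy":-0.0339,"dz":0.0067,"rx":0,"ry":0,"rz":0,"claw":0},{"dx":0.009,"dy":-0.0339,"dz":0.0067,"rx":0,"ry":0,"rz":0,"claw":0},{"dx":0.009,"dy":-0.0339,"dz":0.0067,"rx":0,"ry":0,"rz":0,"claw":0},{"dx":0.009,"dy":-0.0339,"dz":0.0067,"rx":0,"ry":0,"rz":0,"claw":0},{"dx":0.009,"dy":-0.0339,"dz":0.0067,"rx":0,"ry":0,"rz":0,"claw":0},{"dx":0.009,"dy":-0.0339,"dz":0.0067,"rx":0,"ry":0,"rz":0,"claw":0},{"dx":0.009,"dy":-0.0339,"dz":0.0067,"rx":0,"ry":0,"rz":0,"claw":0},{"dx":0.009,"dy":-0.0339,"dz":0.0067,"rx":0,"ry":0,"rz":0,"claw":0},{"dx":0.009,"dy":-0.0339,"dz":0.0067,"rx":0,"ry":0,"rz":0,"claw":0},{"dx":0,"dy":0,"dz":0,"rx":0,"ry":0,"rz":0,"claw":0},{"dx":0,"dy":0,"dz":0,"rx":0,"ry":0,"rz":0,"claw":0},{"dx":0,"dy":0,"dz":0,"rx":0,"ry":0,"rz":0,"claw":0}]'

```text
time: 2.37
tool_pos: [0.4498, 0.0942, 0.1411]
eef_rot: [180.0, 0.0, 15.1]
contact_force: [0.5, 0.3, -0.1]
width: 0.0855
grip_force: 0.0
```

```bash
python3 go.py .4495 .096 .032 15
python3 - <<'E'
from h import *
a=read_camera("top");b=read_camera("scene")
cv2.imwrite("pics/c3.png",np.hstack([cv2.resize(a[100:280,130:330],(400,360)),cv2.resize(b[60:240,200:400],(400,360))]))
E
```

```text
2.37 [0.4498 0.0942 0.1411] [180.    0.   15.1] w 0.0855 g 0.0 F [ 0.5  0.3 -0.1] j [  3.  16. 110.  -0.  55.  78.]
shift [ 0.0002 -0.0018  0.1091] = 4 x [ 0.0001 -0.0004  0.0273] then rz 0.1
```

View pics/c3.png

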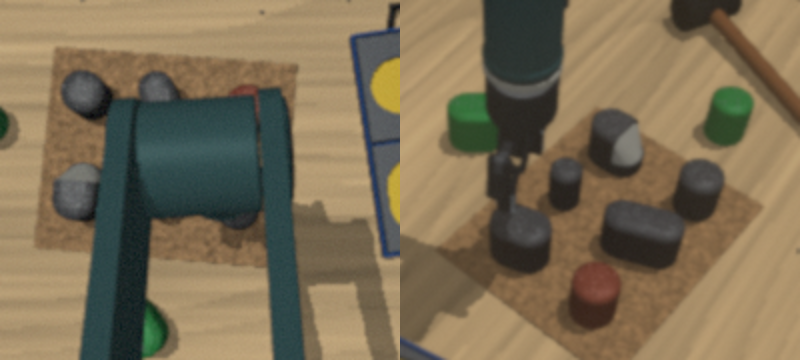

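The gripper stands over the oval cobble, with clearance to the small one at crop (565,180). Now I descend.

>>> apply_moves --plan '[{"dx":0,"dy":-0.0018,"dz":0.027,"rx":0,"ry":0,"rz":0,"claw":0},{"dx":0,"dy":0,"dz":0.027,"rx":0,"ry":0,"rz":0,"claw":0},{"dx":0,"dy":0,"dz":0.018,"rx":0,"ry":0,"rz":0,"claw":0},{"dx":0,"dy":0,"dz":0.018,"rx":0,"ry":0,"rz":0,"claw":0},{"dx":0,"dy":0,"dz":0.019,"rx":0,"ry":0,"rz":0,"claw":0},{"dx":0,"dy":0,"dz":0,"rx":0,"ry":0,"rz":0,"claw":0},{"dx":0,"dy":0,"dz":0,"rx":0,"ry":0,"rz":0,"claw":0}]'

```text
time: 3.05
tool_pos: [0.4487, 0.0957, 0.0317]
eef_rot: [-180.0, 0.1, 14.9]
contact_force: [0.7, 0.4, -0.3]
width: 0.0854
grip_force: 0.0
```

>>> apply_moves --plan '[{"dx":0,"dy":0,"dz":0,"rx":0,"ry":0,"rz":0,"claw":60},{"dx":0,"dy":0,"dz":0,"rx":0,"ry":0,"rz":0,"claw":90},{"dx":0,"dy":0,"dz":0,"rx":0,"ry":0,"rz":0,"claw":120},{"dx":0,"dy":0,"dz":0,"rx":0,"ry":0,"rz":0,"claw":255},{"dx":0,"dy":0,"dz":0,"rx":0,"ry":0,"rz":0,"claw":255},{"dx":0,"dy":0,"dz":0,"rx":0,"ry":0,"rz":0,"claw":255},{"dx":0,"dy":0,"dz":0,"rx":0,"ry":0,"rz":0,"claw":255}]' --newtons 60

```text
time: 3.63
tool_pos: [0.4505, 0.0965, 0.0336]
eef_rot: [179.9, -0.2, 15.0]
contact_force: [-1.3, -4.0, 4.7]
width: 0.0582
grip_force: 63.6
```

```bash
python3 go.py
```

```text
3.63 [0.4505 0.0965 0.0336] [179.9  -0.2  15. ] w 0.0582 g 63.6 F [-1.3 -4.   4.7] j [  4.  26. 115.  -0.  39.  79.]
```

>>> apply_moves --plan '[{"dx":0,"dy":0,"dz":-0.01,"rx":0,"ry":0,"rz":0,"claw":255},{"dx":0,"dy":0,"dz":-0.02,"rx":0,"ry":0,"rz":0,"claw":255},{"dx":0,"dy":0,"dz":-0.025,"rx":0,"ry":0,"rz":0,"claw":255},{"dx":0,"dy":0,"dz":-0.015,"rx":0,"ry":0,"rz":0,"claw":255},{"dx":0,"dy":0,"dz":0,"rx":0,"ry":0,"rz":4,"claw":255},{"dx":0,"dy":0,"dz":0,"rx":0,"ry":0,"rz":3,"claw":255},{"dx":0,"dy":0,"dz":0,"rx":0,"ry":0,"rz":0,"claw":255}]'

```text
time: 4.22
tool_pos: [0.4491, 0.097, 0.103]
eef_rot: [180.0, -0.1, 7.9]
contact_force: [-0.7, 0.4, -4.3]
width: 0.0579
grip_force: 65.8
```

```bash
python3 go.py .456 -.152 .098 8
```

```text
4.22 [0.4491 0.097  0.103 ] [ 1.8e+02 -1.0e-01  7.9e+00] w 0.0579 g 65.8 F [-0.7  0.4 -4.3] j [  4.  19. 112.   0.  49.  86.]
shift [-0.0275  0.2475  0.005 ] = 7 x [-0.0039  0.0354  0.0007] then rz -0.1
```

>>> apply_moves --plan '[{"dx":-0.001,"dy":0.0115,"dz":0,"rx":0,"ry":0,"rz":0,"claw":255},{"dx":-0.0025,"dy":0.022,"dz":0,"rx":0,"ry":0,"rz":0,"claw":255},{"dx":-0.004,"dy":0.036,"dz":0,"rx":0,"ry":0,"rz":0,"claw":255},{"dx":-0.004,"dy":0.036,"dz":0,"rx":0,"ry":0,"rz":0,"claw":255},{"dx":-0.004,"dy":0.036,"dz":0,"rx":0,"ry":0,"rz":0,"claw":255},{"dx":-0.004,"dy":0.036,"dz":0,"rx":0,"ry":0,"rz":0,"claw":255},{"dx":-0.004,"dy":0.036,"dz":0,"rx":0,"ry":0,"rz":0,"claw":255},{"dx":-0.0025,"dy":0.022,"dz":0,"rx":0,"ry":0,"rz":0,"claw":255},{"dx":-0.0015,"dy":0.012,"dz":0,"rx":0,"ry":0,"rz":0,"claw":255},{"dx":0,"dy":0,"dz":0,"rx":0,"ry":0,"rz":0,"claw":255},{"dx":0,"dy":0,"dz":0,"rx":0,"ry":0,"rz":0,"claw":255},{"dx":0,"dy":0,"dz":0,"rx":0,"ry":0,"rz":0,"claw":255},{"dx":0,"dy":0,"dz":0,"rx":0,"ry":0,"rz":0,"claw":255}]'

```text
time: 5.3
tool_pos: [0.4557, -0.1504, 0.1018]
eef_rot: [-179.9, 0.1, 8.1]
contact_force: [-1.3, -0.2, -5.5]
width: 0.0582
grip_force: 66.1
```

```bash
python3 go.py .456 -.152 .041 8
python3 - <<'E'
from h import *
a=read_camera("top");b=read_camera("scene")
cv2.imwrite("pics/c4.png",np.hstack([cv2.resize(a[90:250,290:430],(400,457)),cv2.resize(b[200:380,120:310],(400,457))]))
E
```

```text
5.3 [ 0.4557 -0.1504  0.1018] [-1.799e+02  1.000e-01  8.100e+00] w 0.0582 g 66.1 F [-1.3 -0.2 -5.5] j [-27.  21. 109.   0.  50.  55.]
shift [0.     0.0016 0.0608] = 2 x [0.     0.0008 0.0304] then rz 0.1
```

View pics/c4.png

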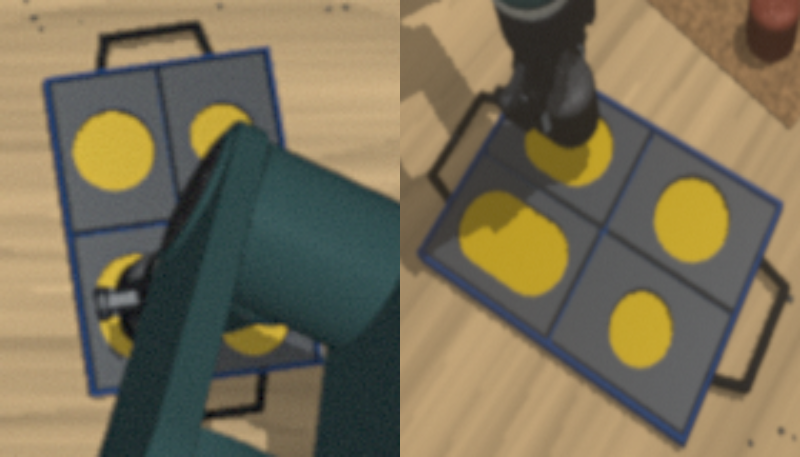

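The stone hangs over the oval nest, shading its yellow floor in the scene crop at (570,140). I'll lower it to just above the floor.

>>> apply_moves --plan '[{"dx":0,"dy":0.0015,"dz":0.012,"rx":0,"ry":0,"rz":0,"claw":255},{"dx":0,"dy":0,"dz":0.014,"rx":0,"ry":0,"rz":0,"claw":255},{"dx":0,"dy":0,"dz":0.012,"rx":0,"ry":0,"rz":0,"claw":255},{"dx":0,"dy":0,"dz":0.008,"rx":0,"ry":0,"rz":0,"claw":255},{"dx":0,"dy":0,"dz":0.006,"rx":0,"ry":0,"rz":0,"claw":255},{"dx":0,"dy":0,"dz":0,"rx":0,"ry":0,"rz":0,"claw":255},{"dx":0,"dy":0,"dz":0,"rx":0,"ry":0,"rz":0,"claw":255}]'

```text
time: 5.98
tool_pos: [0.4566, -0.1532, 0.05]
eef_rot: [-180.0, 0.0, 8.0]
contact_force: [0.5, -0.1, -4.2]
width: 0.058
grip_force: 66.1
```

>>> apply_moves --plan '[{"dx":0,"dy":0,"dz":0.002,"rx":0,"ry":0,"rz":0,"claw":255},{"dx":0,"dy":0,"dz":0.002,"rx":0,"ry":0,"rz":0,"claw":255},{"dx":0,"dy":0,"dz":0,"rx":0,"ry":0,"rz":0,"claw":255}]'

```text
time: 6.23
tool_pos: [0.4568, -0.1536, 0.0461]
eef_rot: [180.0, -0.0, 8.0]
contact_force: [-1.5, 0.3, -4.8]
width: 0.058
grip_force: 66.1
```

>>> apply_moves --plan '[{"dx":0,"dy":0,"dz":0.002,"rx":0,"ry":0,"rz":0,"claw":255},{"dx":0,"dy":0,"dz":0,"rx":0,"ry":0,"rz":0,"claw":255}]'

```text
time: 6.4
tool_pos: [0.4566, -0.1535, 0.0439]
eef_rot: [-180.0, -0.0, 8.0]
contact_force: [-0.3, -1.1, -4.7]
width: 0.0581
grip_force: 66.1
```

>>> apply_moves --plan '[{"dx":0,"dy":0,"dz":0.0015,"rx":0,"ry":0,"rz":0,"claw":255},{"dx":0,"dy":0,"dz":0,"rx":0,"ry":0,"rz":0,"claw":255}]'

```text
time: 6.57
tool_pos: [0.4565, -0.1534, 0.0424]
eef_rot: [-180.0, 0.0, 8.0]
contact_force: [0.3, 0.4, -4.5]
width: 0.058
grip_force: 66.1
```

>>> apply_moves --plan '[{"dx":0,"dy":0,"dz":0.001,"rx":0,"ry":0,"rz":0,"claw":255},{"dx":0,"dy":0,"dz":0,"rx":0,"ry":0,"rz":0,"claw":255}]'

```text
time: 6.73
tool_pos: [0.4566, -0.1535, 0.0417]
eef_rot: [-180.0, -0.0, 8.0]
contact_force: [-1.4, 0.2, -1.3]
width: 0.058
grip_force: 66.6
```

>>> apply_moves --plan '[{"dx":0,"dy":0,"dz":0.0005,"rx":0,"ry":0,"rz":0,"claw":255},{"dx":0,"dy":0,"dz":0,"rx":0,"ry":0,"rz":0,"claw":80},{"dx":0,"dy":0,"dz":0,"rx":0,"ry":0,"rz":0,"claw":40},{"dx":0,"dy":0,"dz":0,"rx":0,"ry":0,"rz":0,"claw":0},{"dx":0,"dy":0,"dz":0,"rx":0,"ry":0,"rz":0,"claw":0},{"dx":0,"dy":0,"dz":0,"rx":0,"ry":0,"rz":0,"claw":0},{"dx":0,"dy":0,"dz":0,"rx":0,"ry":0,"rz":0,"claw":0}]'

```text
time: 7.32
tool_pos: [0.4568, -0.1535, 0.041]
eef_rot: [180.0, -0.0, 8.0]
contact_force: [-0.3, -0.5, -0.1]
width: 0.0853
grip_force: 0.0
```

>>> apply_moves --plan '[{"dx":0,"dy":0,"dz":-0.015,"rx":0,"ry":0,"rz":0,"claw":0},{"dx":0,"dy":0,"dz":-0.025,"rx":0,"ry":0,"rz":0,"claw":0},{"dx":0,"dy":0,"dz":-0.03,"rx":0,"ry":0,"rz":0,"claw":0},{"dx":0,"dy":0,"dz":-0.03,"rx":0,"ry":0,"rz":0,"claw":0}]'

```text
time: 7.65
tool_pos: [0.4559, -0.1531, 0.1416]
eef_rot: [-179.9, 0.1, 8.0]
contact_force: [0.5, -0.2, 0.4]
width: 0.0854
grip_force: 0.0
```

```bash
python3 go.py .446 .2045 .142 8
```

```text
7.65 [ 0.4559 -0.1531  0.1416] [-1.799e+02  1.000e-01  8.000e+00] w 0.0854 g 0.0 F [ 0.5 -0.2  0.4] j [-27.  17. 107.   0.  56.  55.]
shift [ 0.04   -0.3555 -0.0004] = 10 x [ 0.004  -0.0356 -0.    ] then rz 0.0
```

>>> apply_moves --plan '[{"dx":0.004,"dy":-0.0355,"dz":0,"rx":0,"ry":0,"rz":0,"claw":0},{"dx":0.004,"dy":-0.0355,"dz":0,"rx":0,"ry":0,"rz":0,"claw":0},{"dx":0.004,"dy":-0.0355,"dz":0,"rx":0,"ry":0,"rz":0,"claw":0},{"dx":0.004,"dy":-0.0355,"dz":0,"rx":0,"ry":0,"rz":0,"claw":0},{"dx":0.004,"dy":-0.0355,"dz":0,"rx":0,"ry":0,"rz":0,"claw":0},{"dx":0.004,"dy":-0.0355,"dz":0,"rx":0,"ry":0,"rz":0,"claw":0},{"dx":0.004,"dy":-0.0355,"dz":0,"rx":0,"ry":0,"rz":0,"claw":0},{"dx":0.004,"dy":-0.0355,"dz":0,"rx":0,"ry":0,"rz":0,"claw":0},{"dx":0.004,"dy":-0.0355,"dz":0,"rx":0,"ry":0,"rz":0,"claw":0},{"dx":0.004,"dy":-0.0355,"dz":0,"rx":0,"ry":0,"rz":0,"claw":0},{"dx":0,"dy":0,"dz":0,"rx":0,"ry":0,"rz":0,"claw":0},{"dx":0,"dy":0,"dz":0,"rx":0,"ry":0,"rz":0,"claw":0},{"dx":0,"dy":0,"dz":0,"rx":0,"ry":0,"rz":0,"claw":0}]'

```text
time: 8.73
tool_pos: [0.4463, 0.2034, 0.1408]
eef_rot: [180.0, 0.0, 8.1]
contact_force: [-0.2, -0.7, 1.0]
width: 0.0854
grip_force: 0.0
```

```bash
python3 go.py .446 .2045 .032 8
python3 - <<'E'
from h import *
a=read_camera("top");b=read_camera("scene"); cv2.imwrite("pics/t5.png",a)
for c in conts(yellow(a),60): print("nest",c.mean((0,1)).round(),shape("top",c,.012))
cv2.imwrite("pics/c5.png",np.hstack([cv2.resize(a[90:240,150:450],(400,200)),cv2.resize(b[60:360,100:400],(400,400))[100:300]*0+cv2.resize(b[60:360,100:400],(400,200))]) if 0 else np.hstack([cv2.resize(a[90:250,290:430],(400,457)),cv2.resize(b[60:289,200:400],(400,457))]))
E
```

```text
8.73 [0.4463 0.2034 0.1408] [180.    0.    8.1] w 0.0854 g 0.0 F [-0.2 -0.7  1. ] j [ 16.  18. 106.  -0.  56.  98.]
shift [-0.0002 -0.0011  0.1088] = 4 x [-0.     -0.0003  0.0272] then rz 0.1
nest [331. 198.] (array([ 459.8, -131.2]), [np.float64(48.9), np.float64(97.9)], np.float64(5.0), array([ 456.2, -140.5]))
nest [377. 191.] (array([ 471.9, -259.3]), [np.float64(66.9), np.float64(121.3)], np.float64(7.5), array([ 471.9, -259.4]))
nest [329. 142.] (array([ 610.9, -133.4]), [np.float64(73.7), np.float64(75.0)], np.float64(-85.3), array([ 611.4, -133.7]))
nest [367. 137.] (array([ 624.6, -239.2]), [np.float64(56.6), np.float64(58.1)], np.float64(59.4), array([ 624.1, -239.2]))
```

View pics/c5.png

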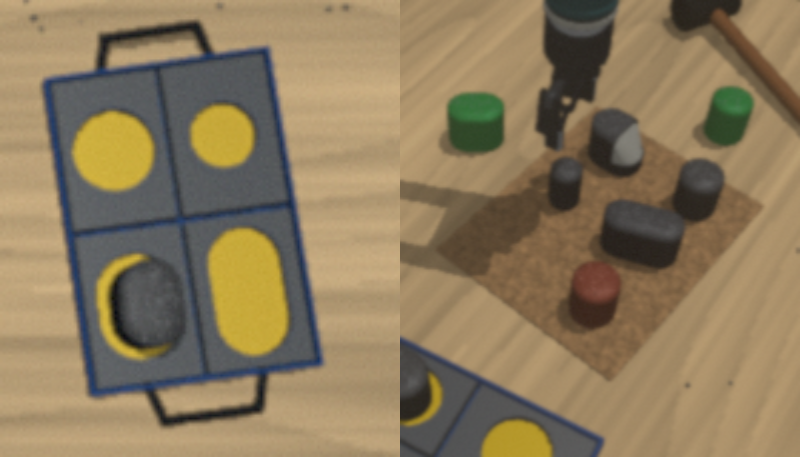

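The oval is seated in its nest (crop at (145,300)), and the gripper is over the small stone. I'll narrow the claw slightly and descend.

>>> apply_moves --plan '[{"dx":0,"dy":-0.001,"dz":0.027,"rx":0,"ry":0,"rz":0,"claw":40},{"dx":0,"dy":0,"dz":0.027,"rx":0,"ry":0,"rz":0,"claw":40},{"dx":0,"dy":0,"dz":0.018,"rx":0,"ry":0,"rz":0,"claw":40},{"dx":0,"dy":0,"dz":0.018,"rx":0,"ry":0,"rz":0,"claw":40},{"dx":0,"dy":0,"dz":0.019,"rx":0,"ry":0,"rz":0,"claw":40},{"dx":0,"dy":0,"dz":0,"rx":0,"ry":0,"rz":0,"claw":40},{"dx":0,"dy":0,"dz":0,"rx":0,"ry":0,"rz":0,"claw":40}]'

```text
time: 9.42
tool_pos: [0.4459, 0.2032, 0.0315]
eef_rot: [180.0, 0.2, 7.9]
contact_force: [-0.9, -0.4, 0.9]
width: 0.0722
grip_force: 0.0
```

>>> apply_moves --plan '[{"dx":0,"dy":0,"dz":0,"rx":0,"ry":0,"rz":0,"claw":90},{"dx":0,"dy":0,"dz":0,"rx":0,"ry":0,"rz":0,"claw":120},{"dx":0,"dy":0,"dz":0,"rx":0,"ry":0,"rz":0,"claw":150},{"dx":0,"dy":0,"dz":0,"rx":0,"ry":0,"rz":0,"claw":255},{"dx":0,"dy":0,"dz":0,"rx":0,"ry":0,"rz":0,"claw":255},{"dx":0,"dy":0,"dz":0,"rx":0,"ry":0,"rz":0,"claw":255},{"dx":0,"dy":0,"dz":0,"rx":0,"ry":0,"rz":0,"claw":255},{"dx":0,"dy":0,"dz":0,"rx":0,"ry":0,"rz":0,"claw":255}]' --newtons 50

```text
time: 10.08
tool_pos: [0.4477, 0.2046, 0.0334]
eef_rot: [180.0, -0.1, 8.0]
contact_force: [-0.2, -2.6, 7.1]
width: 0.043
grip_force: 50.4
```

>>> apply_moves --plan '[{"dx":0,"dy":0,"dz":-0.01,"rx":0,"ry":0,"rz":0,"claw":255},{"dx":0,"dy":0,"dz":-0.02,"rx":0,"ry":0,"rz":0,"claw":255},{"dx":0,"dy":0,"dz":-0.03,"rx":0,"ry":0,"rz":0,"claw":255},{"dx":0,"dy":0,"dz":-0.03,"rx":0,"ry":0,"rz":0,"claw":255},{"dx":0,"dy":0,"dz":-0.02,"rx":0,"ry":0,"rz":0,"claw":255},{"dx":0,"dy":0,"dz":0,"rx":0,"ry":0,"rz":0,"claw":255}]'

```text
time: 10.58
tool_pos: [0.4495, 0.2057, 0.147]
eef_rot: [-179.9, -0.5, 8.0]
contact_force: [0.4, -0.2, -0.9]
width: 0.0433
grip_force: 51.1
```

```bash
python3 go.py .6223 -.2377 .142 8
```

```text
10.58 [0.4495 0.2057 0.147 ] [-179.9   -0.5    8. ] w 0.0433 g 51.1 F [ 0.4 -0.2 -0.9] j [ 17.  17. 105.   0.  57.  99.]
shift [0.1092 0.4632 0.005 ] = 14 x [0.0078 0.0331 0.0004] then rz 0.0
```

>>> apply_moves --plan '[{"dx":0.0035,"dy":0.015,"dz":0,"rx":0,"ry":0,"rz":0,"claw":255},{"dx":0.006,"dy":0.025,"dz":0,"rx":0,"ry":0,"rz":0,"claw":255},{"dx":0.0085,"dy":0.036,"dz":0,"rx":0,"ry":0,"rz":0,"claw":255},{"dx":0.0085,"dy":0.036,"dz":0,"rx":0,"ry":0,"rz":0,"claw":255},{"dx":0.0085,"dy":0.036,"dz":0,"rx":0,"ry":0,"rz":0,"claw":255},{"dx":0.0085,"dy":0.036,"dz":0,"rx":0,"ry":0,"rz":0,"claw":255},{"dx":0.0085,"dy":0.036,"dz":0,"rx":0,"ry":0,"rz":0,"claw":255},{"dx":0.0085,"dy":0.036,"dz":0,"rx":0,"ry":0,"rz":0,"claw":255},{"dx":0.0085,"dy":0.036,"dz":0,"rx":0,"ry":0,"rz":0,"claw":255},{"dx":0.0085,"dy":0.036,"dz":0,"rx":0,"ry":0,"rz":0,"claw":255},{"dx":0.0085,"dy":0.036,"dz":0,"rx":0,"ry":0,"rz":0,"claw":255},{"dx":0.0085,"dy":0.036,"dz":0,"rx":0,"ry":0,"rz":0,"claw":255},{"dx":0.008,"dy":0.036,"dz":0,"rx":0,"ry":0,"rz":0,"claw":255},{"dx":0.005,"dy":0.02,"dz":0,"rx":0,"ry":0,"rz":0,"claw":255},{"dx":0.002,"dy":0.007,"dz":0,"rx":0,"ry":0,"rz":0,"claw":255},{"dx":0,"dy":0,"dz":0,"rx":0,"ry":0,"rz":0,"claw":255},{"dx":0,"dy":0,"dz":0,"rx":0,"ry":0,"rz":0,"claw":255},{"dx":0,"dy":0,"dz":0,"rx":0,"ry":0,"rz":0,"claw":255}]'

```text
time: 12.08
tool_pos: [0.6184, -0.2367, 0.1415]
eef_rot: [-179.9, 0.1, 8.1]
contact_force: [-0.1, -0.4, -1.9]
width: 0.0429
grip_force: 51.4
```

```bash
python3 go.py .6223 -.2377 .05 8
python3 - <<'E'
from h import *
b=read_camera("scene"); print("nest px",proj("scene",(.6223,-.2377,.012)))
cv2.imwrite("pics/c6.png",cv2.resize(b[200:380,120:360],(640,480)))
E
```

```text
12.08 [ 0.6184 -0.2367  0.1415] [-1.799e+02  1.000e-01  8.100e+00] w 0.0429 g 51.4 F [-0.1 -0.4 -1.9] j [-27.  30.  84.   0.  66.  55.]
shift [0.0037 0.0016 0.0915] = 3 x [0.0012 0.0005 0.0305] then rz 0.1
nest px [234.15762911 330.14637198]
```

View pics/c6.png

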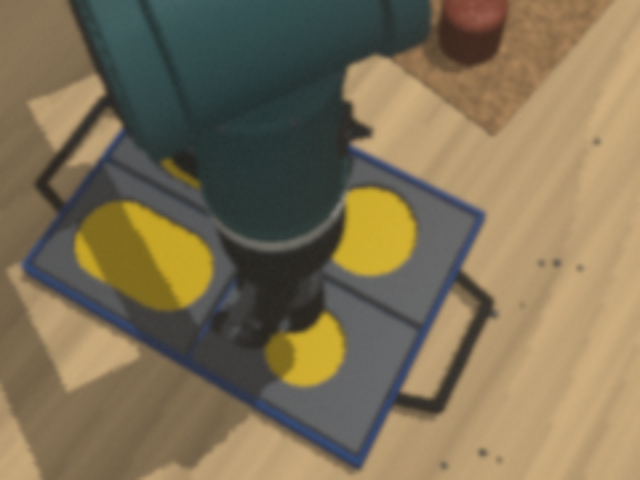

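The stone is above the small nest (crop (305,345)), and I lower it there.

>>> apply_moves --plan '[{"dx":0.0035,"dy":0.001,"dz":0.012,"rx":0,"ry":0,"rz":0,"claw":255},{"dx":0,"dy":0,"dz":0.022,"rx":0,"ry":0,"rz":0,"claw":255},{"dx":0,"dy":0,"dz":0.022,"rx":0,"ry":0,"rz":0,"claw":255},{"dx":0,"dy":0,"dz":0.018,"rx":0,"ry":0,"rz":0,"claw":255},{"dx":0,"dy":0,"dz":0.011,"rx":0,"ry":0,"rz":0,"claw":255},{"dx":0,"dy":0,"dz":0.006,"rx":0,"ry":0,"rz":0,"claw":255},{"dx":0,"dy":0,"dz":0,"rx":0,"ry":0,"rz":0,"claw":255},{"dx":0,"dy":0,"dz":0,"rx":0,"ry":0,"rz":0,"claw":255}]'

```text
time: 12.8
tool_pos: [0.6235, -0.2389, 0.0512]
eef_rot: [180.0, -0.0, 8.0]
contact_force: [1.0, 0.1, -1.8]
width: 0.0431
grip_force: 51.4
```

>>> apply_moves --plan '[{"dx":0,"dy":0,"dz":0.002,"rx":0,"ry":0,"rz":0,"claw":255},{"dx":0,"dy":0,"dz":0.002,"rx":0,"ry":0,"rz":0,"claw":255},{"dx":0,"dy":0,"dz":0.002,"rx":0,"ry":0,"rz":0,"claw":255},{"dx":0,"dy":0,"dz":0,"rx":0,"ry":0,"rz":0,"claw":255}]'

```text
time: 13.13
tool_pos: [0.6232, -0.2392, 0.0452]
eef_rot: [180.0, -0.0, 8.0]
contact_force: [-0.0, 0.9, -2.4]
width: 0.0431
grip_force: 51.4
```

>>> apply_moves --plan '[{"dx":0,"dy":0,"dz":0.001,"rx":0,"ry":0,"rz":0,"claw":255},{"dx":0,"dy":0,"dz":0,"rx":0,"ry":0,"rz":0,"claw":255}]'

```text
time: 13.3
tool_pos: [0.6231, -0.2391, 0.044]
eef_rot: [-180.0, -0.0, 8.0]
contact_force: [-0.0, 0.1, -1.8]
width: 0.043
grip_force: 51.4
```

>>> apply_moves --plan '[{"dx":0,"dy":0,"dz":0.0015,"rx":0,"ry":0,"rz":0,"claw":255},{"dx":0,"dy":0,"dz":0,"rx":0,"ry":0,"rz":0,"claw":255}]'

```text
time: 13.47
tool_pos: [0.623, -0.239, 0.0423]
eef_rot: [-180.0, 0.0, 8.0]
contact_force: [-0.7, 0.8, -2.1]
width: 0.0434
grip_force: 51.4
```

>>> apply_moves --plan '[{"dx":0,"dy":0,"dz":0.001,"rx":0,"ry":0,"rz":0,"claw":255},{"dx":0,"dy":0,"dz":0,"rx":0,"ry":0,"rz":0,"claw":255}]'

```text
time: 13.63
tool_pos: [0.6232, -0.2392, 0.0416]
eef_rot: [180.0, -0.0, 8.0]
contact_force: [-1.1, -0.2, -1.3]
width: 0.0431
grip_force: 51.4
```

>>> apply_moves --plan '[{"dx":0,"dy":0,"dz":0.0007,"rx":0,"ry":0,"rz":0,"claw":255},{"dx":0,"dy":0,"dz":0,"rx":0,"ry":0,"rz":0,"claw":255}]'

```text
time: 13.8
tool_pos: [0.6232, -0.2391, 0.0415]
eef_rot: [180.0, -0.0, 8.0]
contact_force: [-2.2, 0.4, 3.5]
width: 0.0431
grip_force: 51.8
```

>>> apply_moves --plan '[{"dx":0,"dy":0,"dz":0,"rx":0,"ry":0,"rz":0,"claw":120},{"dx":0,"dy":0,"dz":0,"rx":0,"ry":0,"rz":0,"claw":80},{"dx":0,"dy":0,"dz":0,"rx":0,"ry":0,"rz":0,"claw":20},{"dx":0,"dy":0,"dz":0,"rx":0,"ry":0,"rz":0,"claw":0},{"dx":0,"dy":0,"dz":0,"rx":0,"ry":0,"rz":0,"claw":0},{"dx":0,"dy":0,"dz":0,"rx":0,"ry":0,"rz":0,"claw":0},{"dx":0,"dy":0,"dz":0,"rx":0,"ry":0,"rz":0,"claw":0},{"dx":0,"dy":0,"dz":-0.015,"rx":0,"ry":0,"rz":0,"claw":0},{"dx":0,"dy":0,"dz":-0.025,"rx":0,"ry":0,"rz":0,"claw":0},{"dx":0,"dy":0,"dz":-0.03,"rx":0,"ry":0,"rz":0,"claw":0},{"dx":0,"dy":0,"dz":-0.03,"rx":0,"ry":0,"rz":0,"claw":0}]'

```text
time: 14.72
tool_pos: [0.6225, -0.2388, 0.1411]
eef_rot: [-179.9, 0.1, 8.0]
contact_force: [1.1, -0.8, 0.2]
width: 0.0852
grip_force: 0.0
```

```bash
python3 go.py .572 .1935 .142 20
```

```text
14.72 [ 0.6225 -0.2388  0.1411] [-1.799e+02  1.000e-01  8.000e+00] w 0.0852 g 0.0 F [ 1.1 -0.8  0.2] j [-27.  31.  83.   0.  66.  55.]
shift [ 0.0102 -0.4351 -0.0009] = 13 x [ 0.0008 -0.0335 -0.0001] then rz -12.0
```

>>> apply_moves --plan '[{"dx":0.0008,"dy":-0.0335,"dz":0,"rx":0,"ry":0,"rz":0,"claw":0},{"dx":0.0008,"dy":-0.0335,"dz":0,"rx":0,"ry":0,"rz":0,"claw":0},{"dx":0.0008,"dy":-0.0335,"dz":0,"rx":0,"ry":0,"rz":0,"claw":0},{"dx":0.0008,"dy":-0.0335,"dz":0,"rx":0,"ry":0,"rz":0,"claw":0},{"dx":0.0008,"dy":-0.0335,"dz":0,"rx":0,"ry":0,"rz":0,"claw":0},{"dx":0.0008,"dy":-0.0335,"dz":0,"rx":0,"ry":0,"rz":0,"claw":0},{"dx":0.0008,"dy":-0.0335,"dz":0,"rx":0,"ry":0,"rz":0,"claw":0},{"dx":0.0008,"dy":-0.0335,"dz":0,"rx":0,"ry":0,"rz":0,"claw":0},{"dx":0.0008,"dy":-0.0335,"dz":0,"rx":0,"ry":0,"rz":0,"claw":0},{"dx":0.0008,"dy":-0.0335,"dz":0,"rx":0,"ry":0,"rz":0,"claw":0},{"dx":0.0008,"dy":-0.0335,"dz":0,"rx":0,"ry":0,"rz":0,"claw":0},{"dx":0.0008,"dy":-0.0335,"dz":0,"rx":0,"ry":0,"rz":0,"claw":0},{"dx":0.0008,"dy":-0.0335,"dz":0,"rx":0,"ry":0,"rz":0,"claw":0},{"dx":0,"dy":0,"dz":0,"rx":0,"ry":0,"rz":-6,"claw":0},{"dx":0,"dy":0,"dz":0,"rx":0,"ry":0,"rz":-6,"claw":0},{"dx":0,"dy":0,"dz":0,"rx":0,"ry":0,"rz":0,"claw":0},{"dx":0,"dy":0,"dz":0,"rx":0,"ry":0,"rz":0,"claw":0}]'

```text
time: 16.13
tool_pos: [0.5727, 0.1937, 0.1408]
eef_rot: [-180.0, -0.0, 19.9]
contact_force: [0.3, 0.5, 0.2]
width: 0.0852
grip_force: 0.0
```

```bash
python3 go.py .572 .1935 .032 20
python3 - <<'E'
from h import *
a=read_camera("top");b=read_camera("scene")
cv2.imwrite("pics/c7.png",np.hstack([cv2.resize(a[90:250,290:430],(400,457)),cv2.resize(b[60:289,200:400],(400,457))]))
E
```

```text
16.13 [0.5727 0.1937 0.1408] [-180.    -0.    19.9] w 0.0852 g 0.0 F [0.3 0.5 0.2] j [12. 26. 92.  0. 62. 82.]
shift [-0.0007 -0.      0.1088] = 4 x [-0.0002 -0.      0.0272] then rz -0.1
```

View pics/c7.png

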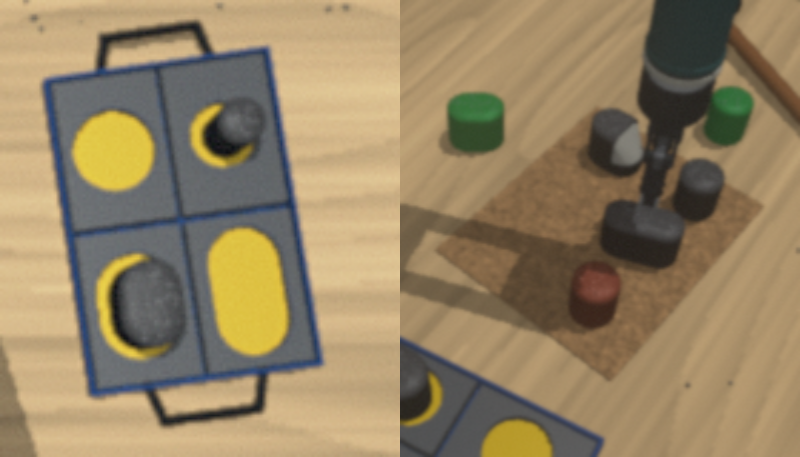

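The small stone is seated (crop (235,130)), and the gripper is centred on the long cobble (crop (642,230)). I descend, grip at 65 N and lift.

>>> apply_moves --plan '[{"dx":-0.0005,"dy":0,"dz":0.027,"rx":0,"ry":0,"rz":0,"claw":30},{"dx":0,"dy":0,"dz":0.027,"rx":0,"ry":0,"rz":0,"claw":30},{"dx":0,"dy":0,"dz":0.018,"rx":0,"ry":0,"rz":0,"claw":30},{"dx":0,"dy":0,"dz":0.018,"rx":0,"ry":0,"rz":0,"claw":30},{"dx":0,"dy":0,"dz":0.018,"rx":0,"ry":0,"rz":0,"claw":30},{"dx":0,"dy":0,"dz":0,"rx":0,"ry":0,"rz":0,"claw":30},{"dx":0,"dy":0,"dz":0,"rx":0,"ry":0,"rz":0,"claw":30}]'

```text
time: 16.82
tool_pos: [0.5716, 0.1928, 0.0321]
eef_rot: [-180.0, 0.1, 19.9]
contact_force: [-0.2, -0.7, 0.2]
width: 0.0752
grip_force: 0.0
```

>>> apply_moves --plan '[{"dx":0,"dy":0,"dz":0,"rx":0,"ry":0,"rz":0,"claw":80},{"dx":0,"dy":0,"dz":0,"rx":0,"ry":0,"rz":0,"claw":110},{"dx":0,"dy":0,"dz":0,"rx":0,"ry":0,"rz":0,"claw":140},{"dx":0,"dy":0,"dz":0,"rx":0,"ry":0,"rz":0,"claw":255},{"dx":0,"dy":0,"dz":0,"rx":0,"ry":0,"rz":0,"claw":255},{"dx":0,"dy":0,"dz":0,"rx":0,"ry":0,"rz":0,"claw":255},{"dx":0,"dy":0,"dz":0,"rx":0,"ry":0,"rz":0,"claw":255},{"dx":0,"dy":0,"dz":0,"rx":0,"ry":0,"rz":0,"claw":255}]' --newtons 65

```text
time: 17.48
tool_pos: [0.5738, 0.1935, 0.0346]
eef_rot: [180.0, -0.2, 20.0]
contact_force: [-0.6, -1.5, 7.2]
width: 0.0498
grip_force: 68.6
```

>>> apply_moves --plan '[{"dx":0,"dy":0,"dz":-0.01,"rx":0,"ry":0,"rz":0,"claw":255},{"dx":0,"dy":0,"dz":-0.02,"rx":0,"ry":0,"rz":0,"claw":255},{"dx":0,"dy":0,"dz":-0.03,"rx":0,"ry":0,"rz":0,"claw":255},{"dx":0,"dy":0,"dz":-0.03,"rx":0,"ry":0,"rz":0,"claw":255},{"dx":0,"dy":0,"dz":-0.02,"rx":0,"ry":0,"rz":0,"claw":255},{"dx":0,"dy":0,"dz":0,"rx":0,"ry":0,"rz":6,"claw":255},{"dx":0,"dy":0,"dz":0,"rx":0,"ry":0,"rz":6,"claw":255},{"dx":0,"dy":0,"dz":0,"rx":0,"ry":0,"rz":0,"claw":255}]'

```text
time: 18.15
tool_pos: [0.5714, 0.1935, 0.1434]
eef_rot: [-180.0, 0.0, 7.8]
contact_force: [-0.3, -0.6, -7.1]
width: 0.0495
grip_force: 68.4
```

```bash
python3 go.py .47 -.2577 .142 8
```

```text
18.15 [0.5714 0.1935 0.1434] [-180.     0.     7.8] w 0.0495 g 68.4 F [-0.3 -0.6 -7.1] j [12. 26. 92.  0. 62. 94.]
shift [-0.1617  0.4332  0.0014] = 13 x [-0.0124  0.0333  0.0001] then rz -0.2
```

>>> apply_moves --plan '[{"dx":-0.005,"dy":0.013,"dz":0,"rx":0,"ry":0,"rz":0,"claw":255},{"dx":-0.0092,"dy":0.0247,"dz":0,"rx":0,"ry":0,"rz":0,"claw":255},{"dx":-0.0125,"dy":0.0335,"dz":0,"rx":0,"ry":0,"rz":0,"claw":255},{"dx":-0.0125,"dy":0.0335,"dz":0,"rx":0,"ry":0,"rz":0,"claw":255},{"dx":-0.0125,"dy":0.0335,"dz":0,"rx":0,"ry":0,"rz":0,"claw":255},{"dx":-0.0125,"dy":0.0335,"dz":0,"rx":0,"ry":0,"rz":0,"claw":255},{"dx":-0.0125,"dy":0.0335,"dz":0,"rx":0,"ry":0,"rz":0,"claw":255},{"dx":-0.0125,"dy":0.0335,"dz":0,"rx":0,"ry":0,"rz":0,"claw":255},{"dx":-0.0125,"dy":0.0335,"dz":0,"rx":0,"ry":0,"rz":0,"claw":255},{"dx":-0.0125,"dy":0.0335,"dz":0,"rx":0,"ry":0,"rz":0,"claw":255},{"dx":-0.0125,"dy":0.0335,"dz":0,"rx":0,"ry":0,"rz":0,"claw":255},{"dx":-0.0125,"dy":0.0335,"dz":0,"rx":0,"ry":0,"rz":0,"claw":255},{"dx":-0.0125,"dy":0.0335,"dz":0,"rx":0,"ry":0,"rz":0,"claw":255},{"dx":-0.0065,"dy":0.018,"dz":0,"rx":0,"ry":0,"rz":0,"claw":255},{"dx":-0.0035,"dy":0.009,"dz":0,"rx":0,"ry":0,"rz":0,"claw":255},{"dx":0,"dy":0,"dz":0,"rx":0,"ry":0,"rz":0,"claw":255},{"dx":0,"dy":0,"dz":0,"rx":0,"ry":0,"rz":0,"claw":255},{"dx":0,"dy":0,"dz":0,"rx":0,"ry":0,"rz":0,"claw":255}]'

```text
time: 19.65
tool_pos: [0.4719, -0.2566, 0.1424]
eef_rot: [-179.9, 0.1, 8.1]
contact_force: [-0.4, 0.3, -5.9]
width: 0.0497
grip_force: 68.8
```

```bash
python3 go.py .47 -.2577 .052 8
```

```text
19.65 [ 0.4719 -0.2566  0.1424] [-1.799e+02  1.000e-01  8.100e+00] w 0.0497 g 68.8 F [-0.4  0.3 -5.9] j [-36.  21. 100.   0.  59.  46.]
shift [-0.002   0.0008  0.0904] = 3 x [-0.0007  0.0003  0.0301] then rz 0.1
```

>>> apply_moves --plan '[{"dx":-0.002,"dy":0.0005,"dz":0.012,"rx":0,"ry":0,"rz":0,"claw":255},{"dx":0,"dy":0,"dz":0.022,"rx":0,"ry":0,"rz":0,"claw":255},{"dx":0,"dy":0,"dz":0.022,"rx":0,"ry":0,"rz":0,"claw":255},{"dx":0,"dy":0,"dz":0.018,"rx":0,"ry":0,"rz":0,"claw":255},{"dx":0,"dy":0,"dz":0.01,"rx":0,"ry":0,"rz":0,"claw":255},{"dx":0,"dy":0,"dz":0.005,"rx":0,"ry":0,"rz":0,"claw":255},{"dx":0,"dy":0,"dz":0,"rx":0,"ry":0,"rz":0,"claw":255},{"dx":0,"dy":0,"dz":0,"rx":0,"ry":0,"rz":0,"claw":255}]'

```text
time: 20.32
tool_pos: [0.4712, -0.2586, 0.0543]
eef_rot: [180.0, -0.0, 8.1]
contact_force: [-0.8, -0.5, -5.6]
width: 0.0492
grip_force: 68.7
```

>>> apply_moves --plan '[{"dx":0,"dy":0,"dz":0.002,"rx":0,"ry":0,"rz":0,"claw":255},{"dx":0,"dy":0,"dz":0.002,"rx":0,"ry":0,"rz":0,"claw":255},{"dx":0,"dy":0,"dz":0.002,"rx":0,"ry":0,"rz":0,"claw":255},{"dx":0,"dy":0,"dz":0,"rx":0,"ry":0,"rz":0,"claw":255}]'

```text
time: 20.65
tool_pos: [0.4706, -0.2589, 0.0479]
eef_rot: [180.0, -0.0, 8.0]
contact_force: [0.3, -0.0, -5.1]
width: 0.0497
grip_force: 68.8
```

>>> apply_moves --plan '[{"dx":0,"dy":0,"dz":0.0015,"rx":0,"ry":0,"rz":0,"claw":255},{"dx":0,"dy":0,"dz":0,"rx":0,"ry":0,"rz":0,"claw":255}]'

```text
time: 20.82
tool_pos: [0.4706, -0.2589, 0.0462]
eef_rot: [-180.0, 0.0, 8.0]
contact_force: [-0.9, -0.8, -5.5]
width: 0.0494
grip_force: 68.8
```

>>> apply_moves --plan '[{"dx":0,"dy":0,"dz":0.001,"rx":0,"ry":0,"rz":0,"claw":255},{"dx":0,"dy":0,"dz":0,"rx":0,"ry":0,"rz":0,"claw":255}]'

```text
time: 20.98
tool_pos: [0.4706, -0.2589, 0.0452]
eef_rot: [-180.0, 0.0, 8.0]
contact_force: [0.5, -0.5, -6.9]
width: 0.0496
grip_force: 68.8
```

>>> apply_moves --plan '[{"dx":0,"dy":0,"dz":0.001,"rx":0,"ry":0,"rz":0,"claw":255},{"dx":0,"dy":0,"dz":0.0005,"rx":0,"ry":0,"rz":0,"claw":255},{"dx":0,"dy":0,"dz":0,"rx":0,"ry":0,"rz":0,"claw":255}]'

```text
time: 21.23
tool_pos: [0.4706, -0.2588, 0.0437]
eef_rot: [-180.0, 0.0, 8.0]
contact_force: [-0.1, 0.3, -6.3]
width: 0.0494
grip_force: 68.8
```

>>> apply_moves --plan '[{"dx":0,"dy":0,"dz":0.001,"rx":0,"ry":0,"rz":0,"claw":255},{"dx":0,"dy":0,"dz":0,"rx":0,"ry":0,"rz":0,"claw":255}]'

```text
time: 21.4
tool_pos: [0.4707, -0.2589, 0.0428]
eef_rot: [180.0, -0.0, 8.0]
contact_force: [-0.3, 0.1, -5.4]
width: 0.0497
grip_force: 69.0
```

>>> apply_moves --plan '[{"dx":0,"dy":0,"dz":0.0007,"rx":0,"ry":0,"rz":0,"claw":255},{"dx":0,"dy":0,"dz":0,"rx":0,"ry":0,"rz":0,"claw":255}]'

```text
time: 21.57
tool_pos: [0.4707, -0.2589, 0.0427]
eef_rot: [180.0, -0.0, 8.0]
contact_force: [-2.2, 0.8, 2.2]
width: 0.0496
grip_force: 69.7
```

Contact. Release and rise, then on to the large round cobble.

>>> apply_moves --plan '[{"dx":0,"dy":0,"dz":0,"rx":0,"ry":0,"rz":0,"claw":120},{"dx":0,"dy":0,"dz":0,"rx":0,"ry":0,"rz":0,"claw":80},{"dx":0,"dy":0,"dz":0,"rx":0,"ry":0,"rz":0,"claw":20},{"dx":0,"dy":0,"dz":0,"rx":0,"ry":0,"rz":0,"claw":20},{"dx":0,"dy":0,"dz":0,"rx":0,"ry":0,"rz":0,"claw":20},{"dx":0,"dy":0,"dz":0,"rx":0,"ry":0,"rz":0,"claw":20},{"dx":0,"dy":0,"dz":-0.015,"rx":0,"ry":0,"rz":0,"claw":20},{"dx":0,"dy":0,"dz":-0.025,"rx":0,"ry":0,"rz":0,"claw":20},{"dx":0,"dy":0,"dz":-0.03,"rx":0,"ry":0,"rz":0,"claw":20},{"dx":0,"dy":0,"dz":-0.03,"rx":0,"ry":0,"rz":0,"claw":20}]'

```text
time: 22.4
tool_pos: [0.4701, -0.2584, 0.1427]
eef_rot: [-179.9, 0.1, 8.0]
contact_force: [0.8, -0.8, 0.3]
width: 0.0789
grip_force: 0.0
```

```bash
python3 go.py .595 .3005 .142 8
python3 - <<'E'
from h import *
b=read_camera("scene"); m=stones("scene",b); mm=np.zeros_like(m); mm[90:220,280:400]=m[90:220,280:400]
for c in conts(mm): print(c.mean((0,1)).round(),shape("scene",c,.038))
E
```

```text
22.4 [ 0.4701 -0.2584  0.1427] [-1.799e+02  1.000e-01  8.000e+00] w 0.0789 g 0.0 F [ 0.8 -0.8  0.3] j [-36.  21. 100.   0.  59.  46.]
shift [ 0.2016 -0.5361  0.0007] = 16 x [ 0.0126 -0.0335  0.    ] then rz 0.0
[349. 155.] (array([594.6, 301.7]), [np.float64(55.7), np.float64(106.6)], np.float64(-74.8), array([594.2, 300.6]))
[308. 132.] (array([457.2, 306.3]), [np.float64(69.5), np.float64(120.5)], np.float64(-53.2), array([460.5, 309.3]))
[364. 118.] (array([564.2, 448.4]), [np.float64(55.0), np.float64(118.8)], np.float64(-75.5), array([564.4, 447.7]))
```

>>> apply_moves --plan '[{"dx":0.0126,"dy":-0.0335,"dz":0,"rx":0,"ry":0,"rz":0,"claw":0},{"dx":0.0126,"dy":-0.0335,"dz":0,"rx":0,"ry":0,"rz":0,"claw":0},{"dx":0.0126,"dy":-0.0335,"dz":0,"rx":0,"ry":0,"rz":0,"claw":0},{"dx":0.0126,"dy":-0.0335,"dz":0,"rx":0,"ry":0,"rz":0,"claw":0},{"dx":0.0126,"dy":-0.0335,"dz":0,"rx":0,"ry":0,"rz":0,"claw":0},{"dx":0.0126,"dy":-0.0335,"dz":0,"rx":0,"ry":0,"rz":0,"claw":0},{"dx":0.0126,"dy":-0.0335,"dz":0,"rx":0,"ry":0,"rz":0,"claw":0},{"dx":0.0126,"dy":-0.0335,"dz":0,"rx":0,"ry":0,"rz":0,"claw":0},{"dx":0.0126,"dy":-0.0335,"dz":0,"rx":0,"ry":0,"rz":0,"claw":0},{"dx":0.0126,"dy":-0.0335,"dz":0,"rx":0,"ry":0,"rz":0,"claw":0},{"dx":0.0126,"dy":-0.0335,"dz":0,"rx":0,"ry":0,"rz":0,"claw":0},{"dx":0.0126,"dy":-0.0335,"dz":0,"rx":0,"ry":0,"rz":0,"claw":0},{"dx":0.0126,"dy":-0.0335,"dz":0,"rx":0,"ry":0,"rz":0,"claw":0},{"dx":0.0126,"dy":-0.0335,"dz":0,"rx":0,"ry":0,"rz":0,"claw":0},{"dx":0.0126,"dy":-0.0335,"dz":0,"rx":0,"ry":0,"rz":0,"claw":0},{"dx":0.0126,"dy":-0.0335,"dz":0,"rx":0,"ry":0,"rz":0,"claw":0},{"dx":0,"dy":0,"dz":0,"rx":0,"ry":0,"rz":0,"claw":0},{"dx":0,"dy":0,"dz":0,"rx":0,"ry":0,"rz":0,"claw":0},{"dx":0,"dy":0,"dz":0,"rx":0,"ry":0,"rz":0,"claw":0}]'

```text
time: 24.03
tool_pos: [0.595, 0.2996, 0.1416]
eef_rot: [180.0, 0.1, 8.1]
contact_force: [-0.4, 0.1, 0.4]
width: 0.0854
grip_force: 0.0
```

```bash
python3 go.py .5955 .3005 .032 8
python3 - <<'E'
from h import *
a=read_camera("top");b=read_camera("scene")
cv2.imwrite("pics/c8.png",np.hstack([cv2.resize(a[90:250,290:430],(400,457)),cv2.resize(b[60:289,200:400],(400,457))]))
E
```

```text
24.03 [0.595  0.2996 0.1416] [1.8e+02 1.0e-01 8.1e+00] w 0.0854 g 0.0 F [-0.4  0.1  0.4] j [ 21.  31.  83.  -0.  66. 103.]
shift [ 0.0006 -0.0008  0.1096] = 4 x [ 0.0002 -0.0002  0.0274] then rz 0.1
```

View pics/c8.png

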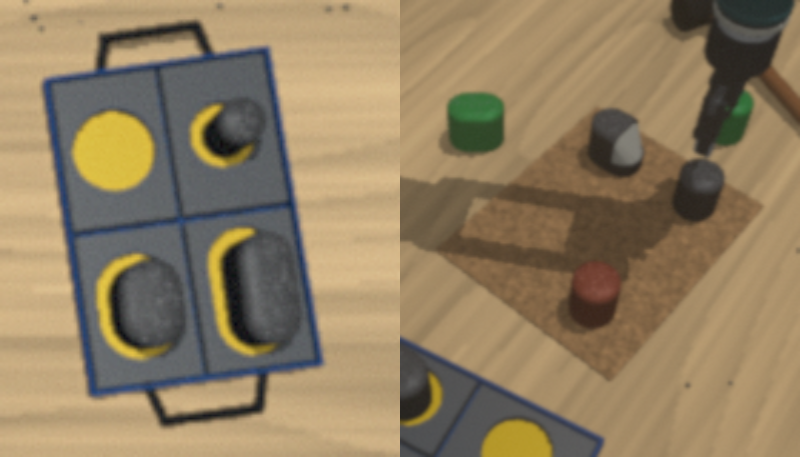

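The long cobble is seated (crop (260,290)). The green one behind the gripper is about 148 mm away, so it is clear. I descend on the round cobble.

>>> apply_moves --plan '[{"dx":0.0005,"dy":-0.001,"dz":0.027,"rx":0,"ry":0,"rz":0,"claw":0},{"dx":0,"dy":0,"dz":0.027,"rx":0,"ry":0,"rz":0,"claw":0},{"dx":0,"dy":0,"dz":0.018,"rx":0,"ry":0,"rz":0,"claw":0},{"dx":0,"dy":0,"dz":0.018,"rx":0,"ry":0,"rz":0,"claw":0},{"dx":0,"dy":0,"dz":0.019,"rx":0,"ry":0,"rz":0,"claw":0},{"dx":0,"dy":0,"dz":0,"rx":0,"ry":0,"rz":0,"claw":0},{"dx":0,"dy":0,"dz":0,"rx":0,"ry":0,"rz":0,"claw":0}]'

```text
time: 24.72
tool_pos: [0.595, 0.2995, 0.0325]
eef_rot: [180.0, 0.2, 7.9]
contact_force: [-0.1, 0.8, -0.1]
width: 0.0853
grip_force: 0.0
```

>>> apply_moves --plan '[{"dx":0,"dy":0,"dz":0,"rx":0,"ry":0,"rz":0,"claw":60},{"dx":0,"dy":0,"dz":0,"rx":0,"ry":0,"rz":0,"claw":90},{"dx":0,"dy":0,"dz":0,"rx":0,"ry":0,"rz":0,"claw":120},{"dx":0,"dy":0,"dz":0,"rx":0,"ry":0,"rz":0,"claw":255},{"dx":0,"dy":0,"dz":0,"rx":0,"ry":0,"rz":0,"claw":255},{"dx":0,"dy":0,"dz":0,"rx":0,"ry":0,"rz":0,"claw":255},{"dx":0,"dy":0,"dz":0,"rx":0,"ry":0,"rz":0,"claw":255},{"dx":0,"dy":0,"dz":0,"rx":0,"ry":0,"rz":0,"claw":255}]' --newtons 60

```text
time: 25.38
tool_pos: [0.5974, 0.3011, 0.0352]
eef_rot: [-180.0, -0.2, 8.0]
contact_force: [0.6, -1.6, 6.1]
width: 0.0589
grip_force: 65.4
```

>>> apply_moves --plan '[{"dx":0,"dy":0,"dz":-0.01,"rx":0,"ry":0,"rz":0,"claw":255},{"dx":0,"dy":0,"dz":-0.02,"rx":0,"ry":0,"rz":0,"claw":255},{"dx":0,"dy":0,"dz":-0.03,"rx":0,"ry":0,"rz":0,"claw":255},{"dx":0,"dy":0,"dz":-0.03,"rx":0,"ry":0,"rz":0,"claw":255},{"dx":0,"dy":0,"dz":-0.02,"rx":0,"ry":0,"rz":0,"claw":255},{"dx":0,"dy":0,"dz":0,"rx":0,"ry":0,"rz":0,"claw":255},{"dx":0,"dy":0,"dz":0,"rx":0,"ry":0,"rz":0,"claw":255}]'

```text
time: 25.97
tool_pos: [0.5964, 0.3015, 0.1444]
eef_rot: [-179.9, -0.1, 8.0]
contact_force: [-0.4, -0.9, -5.4]
width: 0.0587
grip_force: 65.5
```

```bash
python3 go.py .6087 -.132 .142 8
```

```text
25.97 [0.5964 0.3015 0.1444] [-1.799e+02 -1.000e-01  8.000e+00] w 0.0587 g 65.5 F [-0.4 -0.9 -5.4] j [ 21.  31.  83.   0.  66. 103.]
shift [-0.0483  0.431   0.0024] = 13 x [-0.0037  0.0332  0.0002] then rz 0.0
```

>>> apply_moves --plan '[{"dx":-0.0015,"dy":0.0135,"dz":0,"rx":0,"ry":0,"rz":0,"claw":255},{"dx":-0.003,"dy":0.025,"dz":0,"rx":0,"ry":0,"rz":0,"claw":255},{"dx":-0.0038,"dy":0.034,"dz":0,"rx":0,"ry":0,"rz":0,"claw":255},{"dx":-0.0038,"dy":0.034,"dz":0,"rx":0,"ry":0,"rz":0,"claw":255},{"dx":-0.0038,"dy":0.034,"dz":0,"rx":0,"ry":0,"rz":0,"claw":255},{"dx":-0.0038,"dy":0.034,"dz":0,"rx":0,"ry":0,"rz":0,"claw":255},{"dx":-0.0038,"dy":0.034,"dz":0,"rx":0,"ry":0,"rz":0,"claw":255},{"dx":-0.0038,"dy":0.034,"dz":0,"rx":0,"ry":0,"rz":0,"claw":255},{"dx":-0.0038,"dy":0.034,"dz":0,"rx":0,"ry":0,"rz":0,"claw":255},{"dx":-0.0038,"dy":0.034,"dz":0,"rx":0,"ry":0,"rz":0,"claw":255},{"dx":-0.0038,"dy":0.034,"dz":0,"rx":0,"ry":0,"rz":0,"claw":255},{"dx":-0.0038,"dy":0.034,"dz":0,"rx":0,"ry":0,"rz":0,"claw":255},{"dx":-0.0038,"dy":0.034,"dz":0,"rx":0,"ry":0,"rz":0,"claw":255},{"dx":-0.002,"dy":0.013,"dz":0,"rx":0,"ry":0,"rz":0,"claw":255},{"dx":0,"dy":0.0055,"dz":0,"rx":0,"ry":0,"rz":0,"claw":255},{"dx":0,"dy":0,"dz":0,"rx":0,"ry":0,"rz":0,"claw":255},{"dx":0,"dy":0,"dz":0,"rx":0,"ry":0,"rz":0,"claw":255},{"dx":0,"dy":0,"dz":0,"rx":0,"ry":0,"rz":0,"claw":255}]'

```text
time: 27.47
tool_pos: [0.6074, -0.1308, 0.1423]
eef_rot: [-179.9, 0.1, 8.1]
contact_force: [0.3, 0.3, -4.0]
width: 0.0588
grip_force: 66.1
```

```bash
python3 go.py .6087 -.132 .052 8
```

```text
27.47 [ 0.6074 -0.1308  0.1423] [-1.799e+02  1.000e-01  8.100e+00] w 0.0588 g 66.1 F [ 0.3  0.3 -4. ] j [-19.  27.  89.   0.  64.  63.]
shift [0.0012 0.0014 0.0903] = 3 x [0.0004 0.0005 0.0301] then rz 0.1
```

>>> apply_moves --plan '[{"dx":0.001,"dy":0.001,"dz":0.012,"rx":0,"ry":0,"rz":0,"claw":255},{"dx":0,"dy":0,"dz":0.022,"rx":0,"ry":0,"rz":0,"claw":255},{"dx":0,"dy":0,"dz":0.022,"rx":0,"ry":0,"rz":0,"claw":255},{"dx":0,"dy":0,"dz":0.018,"rx":0,"ry":0,"rz":0,"claw":255},{"dx":0,"dy":0,"dz":0.01,"rx":0,"ry":0,"rz":0,"claw":255},{"dx":0,"dy":0,"dz":0.005,"rx":0,"ry":0,"rz":0,"claw":255},{"dx":0,"dy":0,"dz":0,"rx":0,"ry":0,"rz":0,"claw":255},{"dx":0,"dy":0,"dz":0,"rx":0,"ry":0,"rz":0,"claw":255}]'

```text
time: 28.13
tool_pos: [0.6098, -0.133, 0.0544]
eef_rot: [180.0, -0.0, 8.0]
contact_force: [-0.2, -0.6, -4.0]
width: 0.0591
grip_force: 66.1
```

>>> apply_moves --plan '[{"dx":0,"dy":0,"dz":0.002,"rx":0,"ry":0,"rz":0,"claw":255},{"dx":0,"dy":0,"dz":0.002,"rx":0,"ry":0,"rz":0,"claw":255},{"dx":0,"dy":0,"dz":0.002,"rx":0,"ry":0,"rz":0,"claw":255},{"dx":0,"dy":0,"dz":0,"rx":0,"ry":0,"rz":0,"claw":255}]'

```text
time: 28.47
tool_pos: [0.6093, -0.1334, 0.0483]
eef_rot: [180.0, -0.0, 8.0]
contact_force: [-0.2, -0.1, -4.3]
width: 0.0586
grip_force: 66.1
```

>>> apply_moves --plan '[{"dx":0,"dy":0,"dz":0.0015,"rx":0,"ry":0,"rz":0,"claw":255},{"dx":0,"dy":0,"dz":0.001,"rx":0,"ry":0,"rz":0,"claw":255},{"dx":0,"dy":0,"dz":0,"rx":0,"ry":0,"rz":0,"claw":255}]'

```text
time: 28.72
tool_pos: [0.6091, -0.1333, 0.0454]
eef_rot: [-180.0, 0.0, 8.0]
contact_force: [0.4, -1.1, -4.2]
width: 0.0587
grip_force: 66.1
```

>>> apply_moves --plan '[{"dx":0,"dy":0,"dz":0.001,"rx":0,"ry":0,"rz":0,"claw":255},{"dx":0,"dy":0,"dz":0,"rx":0,"ry":0,"rz":0,"claw":255}]'

```text
time: 28.88
tool_pos: [0.6092, -0.1333, 0.0444]
eef_rot: [-180.0, 0.0, 8.0]
contact_force: [0.8, 0.2, -3.7]
width: 0.0591
grip_force: 66.1
```

>>> apply_moves --plan '[{"dx":0,"dy":0,"dz":0.001,"rx":0,"ry":0,"rz":0,"claw":255},{"dx":0,"dy":0,"dz":0,"rx":0,"ry":0,"rz":0,"claw":255}]'

```text
time: 29.05
tool_pos: [0.6092, -0.1333, 0.0434]
eef_rot: [-180.0, 0.0, 8.0]
contact_force: [0.5, -0.8, -2.9]
width: 0.0584
grip_force: 66.1
```

>>> apply_moves --plan '[{"dx":0,"dy":0,"dz":0.0007,"rx":0,"ry":0,"rz":0,"claw":255},{"dx":0,"dy":0,"dz":0,"rx":0,"ry":0,"rz":0,"claw":255}]'

```text
time: 29.22
tool_pos: [0.6093, -0.1333, 0.0433]
eef_rot: [-180.0, -0.0, 8.0]
contact_force: [-1.4, -0.1, -0.5]
width: 0.0589
grip_force: 66.5
```

Contact. Release, rise and swing aside for a clear final look.

>>> apply_moves --plan '[{"dx":0,"dy":0,"dz":0.0005,"rx":0,"ry":0,"rz":0,"claw":255},{"dx":0,"dy":0,"dz":0,"rx":0,"ry":0,"rz":0,"claw":90},{"dx":0,"dy":0,"dz":0,"rx":0,"ry":0,"rz":0,"claw":50},{"dx":0,"dy":0,"dz":0,"rx":0,"ry":0,"rz":0,"claw":10},{"dx":0,"dy":0,"dz":0,"rx":0,"ry":0,"rz":0,"claw":10},{"dx":0,"dy":0,"dz":0,"rx":0,"ry":0,"rz":0,"claw":10},{"dx":0,"dy":0,"dz":-0.015,"rx":0,"ry":0,"rz":0,"claw":10},{"dx":0,"dy":0,"dz":-0.025,"rx":0,"ry":0,"rz":0,"claw":10},{"dx":0,"dy":0,"dz":-0.035,"rx":0,"ry":0,"rz":0,"claw":10},{"dx":0,"dy":0,"dz":-0.035,"rx":0,"ry":0,"rz":0,"claw":10},{"dx":0,"dy":-0.036,"dz":0,"rx":0,"ry":0,"rz":0,"claw":10},{"dx":0,"dy":-0.036,"dz":0,"rx":0,"ry":0,"rz":0,"claw":10},{"dx":0,"dy":-0.036,"dz":0,"rx":0,"ry":0,"rz":0,"claw":10},{"dx":0,"dy":-0.036,"dz":0,"rx":0,"ry":0,"rz":0,"claw":10},{"dx":0,"dy":-0.036,"dz":0,"rx":0,"ry":0,"rz":0,"claw":10},{"dx":0,"dy":-0.036,"dz":0,"rx":0,"ry":0,"rz":0,"claw":10},{"dx":0,"dy":-0.036,"dz":0,"rx":0,"ry":0,"rz":0,"claw":10},{"dx":0,"dy":-0.036,"dz":0,"rx":0,"ry":0,"rz":0,"claw":10},{"dx":0,"dy":0,"dz":0,"rx":0,"ry":0,"rz":0,"claw":10},{"dx":0,"dy":0,"dz":0,"rx":0,"ry":0,"rz":0,"claw":10}]'

```text
time: 30.88
tool_pos: [0.5688, 0.1538, 0.1524]
eef_rot: [-180.0, -0.0, 8.2]
contact_force: [0.8, -0.3, -0.9]
width: 0.0819
grip_force: 0.0
```

Run:
```python
from h import *
a=read_camera("top");b=read_camera("scene")
cv2.imwrite("pics/c9.png",np.hstack([cv2.resize(a[90:250,290:430],(400,457)),cv2.resize(b[200:380,120:310],(400,457))]))
N={"oval":(.456,-.152),"long":(.47,-.2577),"round":(.6087,-.132),"small":(.6223,-.2377)}
for n,I in (("top",a),("scene",b)):
    v=I.max(2); m=((v<95)).astype(np.uint8)*255 # dark stones vs foam
    g=cv2.cvtColor(I,cv2.COLOR_BGR2GRAY)
    for k,q in N.items(): 
        print(n,k,"expected top centre px",proj(n,(*q,.082)).round(1),"base",proj(n,(*q,.012)).round(1))
```

```text
top oval expected top centre px [342.6 195.5] base [337.4 197.4]
top long expected top centre px [384.  189.7] base [376. 192.]
top round expected top centre px [333.4 137.1] base [328.9 142.9]
top small expected top centre px [374.2 131.4] base [367.  137.6]
scene oval expected top centre px [196.5 242.8] base [200.  256.5]
scene long expected top centre px [167.9 284.1] base [173.5 295.9]
scene round expected top centre px [258.7 274.8] base [258.4 287. ]
scene small expected top centre px [232.7 320.3] base [234.2 330.1]
```

View pics/c9.png

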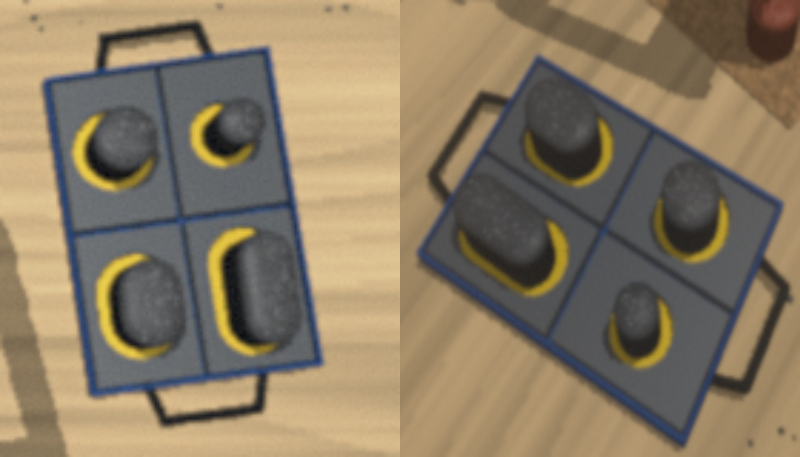

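In the final view all four cobbles stand upright in their own nests. The top-face centres (round (334,138), small (374,132), oval (342,196), long (383,192)) match the predicted pixels to within about 3 px. I'm handing in.

```bash
python3 -c "
from rig import *
print(hand_in())"
```

```text
the job is handed in; nothing more can be done
None
```

I packed all four sound charcoal cobbles upright in their matching cut-outs, never touched the red or broken ones, and handed the job in at about 31 s (the hand-in gave no verdict).

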